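# Free the seized pin and take apart the old repair of a stone

## Robot

A 6-joint arm with a two-finger parallel gripper is mounted at the origin on the work surface. World frame = base frame: x ahead of the robot, y to its left, z up, the work surface at z = 0. Lengths are in m, angles in rad, forces in N, time in s.
With the tool pointing down it reaches from about 0.375 to 0.9 m from the base axis. Payload 3.1 kg.
Tool frame: the origin (TCP) lies midway between the tips of the shut fingers; the grasp point (between the pads) lies 19 mm behind it (manip.grasp_offset is the distance from the TCP to the grasp point, in m); z points along the fingers, y is the line along which they close (so a half turn about z gives the same grasp; the last joint's range is limited). The gripper opens to 85 mm and grips with 20 to 120 N. Pads are 22 mm wide; open, the fingers measure 114 mm over their backs; the gripper's body (76 mm by 85 mm) begins 54 mm behind the grasp point. The pads swing forward as they close: fully open they stand 13 mm farther back than shut.
Start: joints at [-1.522, 0.527, 1.433, -0, 1.181, -0.178], TCP at [0.141, -0.609, 0.231] pointing down, gripper open.
Joint ranges: [-3.08, 3.08], [-0.75, 2.2], [0.22, 2.44], [-1.43, 4.57], [0, 2.65], [-2.85, 2.85]. Speed limits (rad/s): [2.79, 2.79, 3.14, 3.14, 3.14, 3.14].

## Interface

Orientations are given as a unit quaternion [x, y, z, w].
In Python, from station import sensors, cams, order, manip gives the robot as it stands.
- The arm moves only by the tool move_arm, never from a script. Its argument "targets" is a list of rows, each an object of numbers: "dx", "dy", "dz": the shift along the world's x, y, z normalised to -1 to 1, where 1 is 25 mm; "rx", "ry", "rz": the turn, a rotation vector about the world's x, y, z normalised to -1 to 1, where 1 is 30 degrees. A call has exactly 10 rows; each row shifts and turns the commanded pose from where the row before left it; what a row does not reach is not made up. A row lasts 1/8 s, in which the tool goes at most 62.5 mm and 10.7 degrees, less where a joint would pass 70% of its speed; a pose out of reach is approached as far as the arm can. A call with a number of a shift or a turn outside -1 to 1 is refused whole. A call with a gripper value outside its range is refused whole. "claw" is the opening in per cent of the stroke, from 0 (shut) to 100 (fully open), set as the call begins (left out, the last holds). The fingers move at their own pace and stop on an object; "newtons" is the grip in N (left out, the last holds). Time passes only in rows, so rows that do not move let the fingers close, or fill a call up. It gives the time, the measured TCP pose, the force, the opening and the grip force at its end, in the units of the state.
- sensors.sense(): the state, without advancing time (a new reading comes with each control period).
- cams.snapshot(name): name is "side" or "top"; returns the picture (384x512x3 uint8, red, green, blue); there is no depth.
- cams.camera_model(name): a dict with "fx", "fy", "cx", "cy" (pixels), "extrinsics" (4x4, takes a point from world to camera coordinates). Camera axes: x right, y down, z forward; pixel columns grow to the right and rows downward; lengths in m; the calibration is good to about 2 mm. A picture is of the moment at which its call begins. camera_model takes no time and is no camera call.
- order.sign_off(): hands the job in; it is judged then, once.
The state is a dict: "t": time; "q": joint angles; "qd": joint speeds; "tau": joint torques, N m; "tcp_pos": TCP position; "tool_rot": TCP orientation; "force": force on the tool from outside, world axes, zero at the start; "ft_torque": the same for the moment, N m; "finger_gap": opening from 0.0 (shut) to 1.0 (fully open); "gripper_force": force on a finger pad.
Only numpy, scipy, OpenCV 4.12 (cv2) and the standard library are available. Lean on these libraries where they do the work, as an engineer would, in place of code of your own. Each camera call takes 0.05 s, during which the arm holds its last target. There are 200 camera calls.

## Task

This broken stone was once pinned together and the steel pin has seized in its bore: grip the pin by its head and work it out, twisting it back and forth while drawing it gently upwards, without lifting or shifting the big block in its cradle, and lay the pin down in the open bay of the foam tray. Then lift the loose piece off the block and set it down gently, fully home and level in its cut-out in the tray, same face up as it lies now. Leave the other things on the table as they are.

Things in the scene. Friction and masses are not known exactly. Their poses are not given: they have to be found in the camera images.
- pin_head (a point): middle of the knurled head of the steel pin: 126 mm long, 0.29 kg; head 24 mm across and 40 mm long (this point 20 mm below its top), then a shank 16 mm across and 86 mm long. z runs from foot to head. At the start it stands upright through both stones, the head's underside on the piece's top; grip the head from any side. Once loose, its foot clears the piece's top after 86 mm of lift.
- pin_foot (a point): centre of the pin's lower end, 106 mm below pin_head; z from foot to head. Crust holds it in the block: pulled straight up, it lifts the block (some 20 N). It turns stiffly (0.1 to 0.3 N m). Swung to and fro, some 28 degrees (25 at least) to each side of how it stands, with a light pull (5 N), it comes 4 to 5 mm with each swing, one way, then the other; after 24 mm it is loose and slides freely.
- block_bore (a point): mouth of the bore, on the pin's axis, in the ledge of the big sandstone block: 190 x 80 mm (x, y), 2.4 kg. The ledge is 50 mm high, the bore 40 mm to the -x side of the block's middle; the last 75 mm at +x are raised to 94 mm. This point lies 50 mm above the block's underside, 71 mm above the table. z up.
- piece_center (a point): centre of the loose piece of sandstone: 104 x 60 x 44 mm (x, y, z), 0.5 to 0.75 kg, rough, with parallel long sides and an 18 mm hole upright through its middle for the pin. It starts on the block's ledge, long axis along the block's, top 115 mm above the table and level with the raised end, 8 mm from it. z is up at the start (old face up, broken face down) and must be at the end.
- cradle: plywood board 270 x 220 x 15 mm, fixed to the table, with a felt pad (top 21 mm above the table) and wooden cleats (tops 47 mm above the table) about the block with 2 to 5 mm of play. Origin at the middle of its underside, x along the block, z up. The block stands in its middle.
- tray: storage tray fixed to the table, 212 x 292 mm outside (its x and y axes), filled with dark grey foam whose top is 32 mm and whose floors are 10 mm above the table; the plastic rim is 36 mm high. Origin at the middle of its underside, z up. It has a rectangular cut-out for the piece (point pocket) and an open bay (point bay).
- pocket (a point): middle of the floor of the cut-out for the piece, at y = -68 mm in the tray's frame, 10 mm above the table, 22 mm deep, axes as the tray's: 112 mm along x and 68 mm along y, with finger notches 48 mm wide at the middle of both long sides, each reaching 64 mm from the middle. The piece goes in with its long side along the tray's x, either end first.
- bay (a point): middle of the floor of the open bay for fittings, at y = +70 mm in the tray's frame, 10 mm above the table, axes as the tray's: 170 mm along x, 100 mm along y, 22 mm deep.
- scale_bar: black and white photo scale, 150 x 20 x 5 mm, lying on the cradle's board beside the block: leave it. Origin in the middle of its underside.
- caliper: digital caliper, 235 mm long, lying flat near the cradle, beyond its +x side: leave it. Origin at the middle of its beam.
- brush: finds brush with wooden handle, 190 mm long, lying near the tray, beyond its +x side: leave it. Origin at about its middle.
- mano: smooth grey handstone, 150 x 75 x 50 mm, lying at the back of the table: leave it. Origin in the middle of its underside.
- hammerstone: round grey stone, 75 mm across, at the right side of the table: leave it. Origin in the middle of its underside.
- jar: jar with a white lid, 72 mm across and 85 mm high, at the left side of the table: leave it. Origin in the middle of its underside.
Not all that is in view belongs to the job. Leave any orange look-alike of the part that bears pin_head alone. What is shaped like the part that bears piece_center but purple is not meant.

How it is judged:
On the way:
1. the pin is drawn right out of both stones (z of pin_foot in the frame of block_bore above 0.046 m and distance of block_bore from where it was at the start of the episode below 0.012 m), for 0.1 s.
At the end, for the whole second after the job is handed in: The pin lies at rest, flat on the floor inside the tray's bay; the piece rests in its cut-out, down to 5 mm of its floor, within 12 mm of its middle, level to 0.1 rad, same face up as at the start; the block stands in its cradle within 12 mm of its start (x of pin_head in the frame of bay between -0.09 and 0.09 m and y of pin_head in the frame of bay between -0.055 and 0.055 m and x of pin_foot in the frame of bay between -0.09 and 0.09 m and y of pin_foot in the frame of bay between -0.055 and 0.055 m and z of each of pin_head, pin_foot in the frame of bay below 0.025 m and horizontal distance between piece_center and pocket below 0.012 m and z of piece_center in the frame of pocket below 0.027 m and angle between piece_center's own z axis and vertical below 0.1 rad and distance of block_bore from where it was at the start of the episode below 0.012 m and linear speed of each of pin, piece below 0.02 m/s); the robot touches nothing.
It fails at once if the block was lifted or shifted in its cradle by more than 12 mm at the pin (distance of block_bore from where it was at the start of the episode above 0.012 m).
It fails at once if the piece was dropped: it fell faster than 0.7 m/s (from over about 25 mm) with the fingers off it (linear speed of piece above 0.7 m/s and contact force between the fingers and piece below 0.5 N).
It fails at once if one of the other things was moved by more than 40 mm (distance of any of scale_bar, caliper, brush, mano, hammerstone, jar from where it was at the start of the episode above 0.04 m).
It also fails if it takes over 72 s, if anything falls off the work surface, if the arm or the gripper's body presses on something with over 40 N, if the wrist force passes 120 N, or if a joint passes its speed limit or range.

## Working session

There is one attempt and no reset: what is moved stays moved. The work goes in short steps, Python scripts to look and compute and a tool call to move; the robot and the scene stay as the last step left them, time stands still between calls to the robot, and variables do not carry over. Pictures are saved under pics/ and viewed, at most 10 in all, crops included, and the job is handed in when it is done.

Besides the shell and the picture viewer there is one more tool, called as a command line: name --argument value ..., lists and objects as JSON in quotes. move_arm: Moves the arm, as the interface text tells. Scaled input: -1 to 1 covers 25 mm each way for a shift and 30 degrees each way for a turn. Its arguments: {"type":"object","properties":{"targets":{"type":"array"},"claw":{"type":"number"},"newtons":{"type":"number"}},"required":["targets"]}

```bash
mkdir -p pics; python3 - <<'E'
from station import sensors,cams,order,manip
import cv2,numpy as np
s=sensors.sense();print({k:np.round(v,3).tolist() for k,v in s.items()},manip.grasp_offset)
for n in("top","side"):
    im=cams.snapshot(n);cv2.imwrite(f"pics/{n}0.png",cv2.resize(im[:,:,::-1],(800,600),interpolation=cv2.INTER_CUBIC));cv2.imwrite(f"raw_{n}0.png",im[:,:,::-1])
    m=cams.camera_model(n);print(n,m["fx"],m["fy"],m["cx"],m["cy"],np.round(m["extrinsics"],4).tolist())
E
```

```text
{'t': 0.0, 'q': [-1.522, 0.529, 1.434, -0.0, 1.181, -0.179], 'qd': [-0.001, -0.001, -0.001, 0.001, 0.0, -0.0], 'tau': [0.0, -44.235, -17.802, -0.0, 0.008, 0.0], 'tcp_pos': [0.141, -0.608, 0.23], 'tool_rot': [0.994, 0.113, 0.0, -0.001], 'force': [-0.191, 0.383, 1.314], 'ft_torque': [0.041, -0.024, 0.009], 'gripper_force': 0.0, 'finger_gap': 1.004} 0.0187
top 354.01307670114426 354.01307670114426 263.20517442156614 198.14231941401894 [[0.001, -1.0, -0.0075, 0.0145], [-0.9853, 0.0003, -0.1709, 0.4997], [0.1709, 0.0076, -0.9853, 1.2666], [0.0, 0.0, 0.0, 1.0]]
side 409.7214903420115 409.7214903420115 253.10746485236635 186.6996310713226 [[-0.9155, -0.4023, -0.0057, 0.4288], [-0.2231, 0.5194, -0.8249, 0.2061], [0.3349, -0.7539, -0.5653, 1.1961], [0.0, 0.0, 0.0, 1.0]]
```

View pics/top0.png

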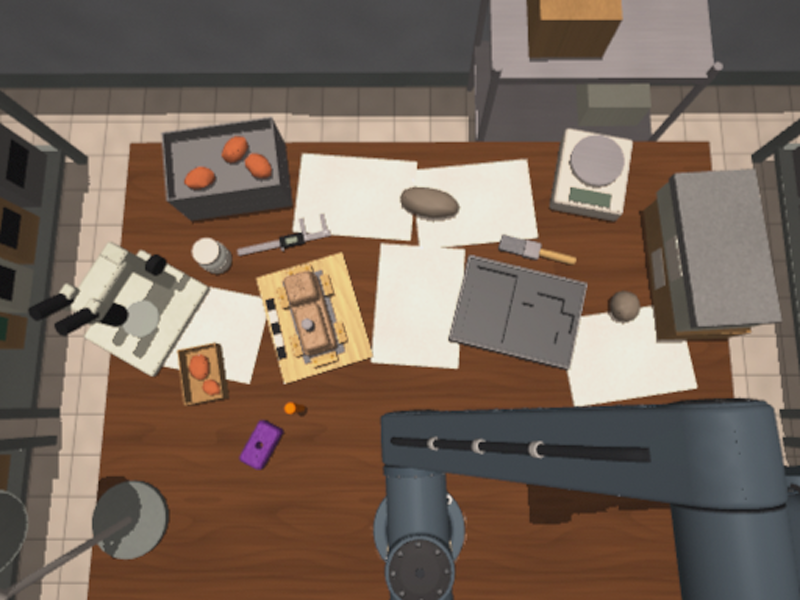

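View pics/side0.png

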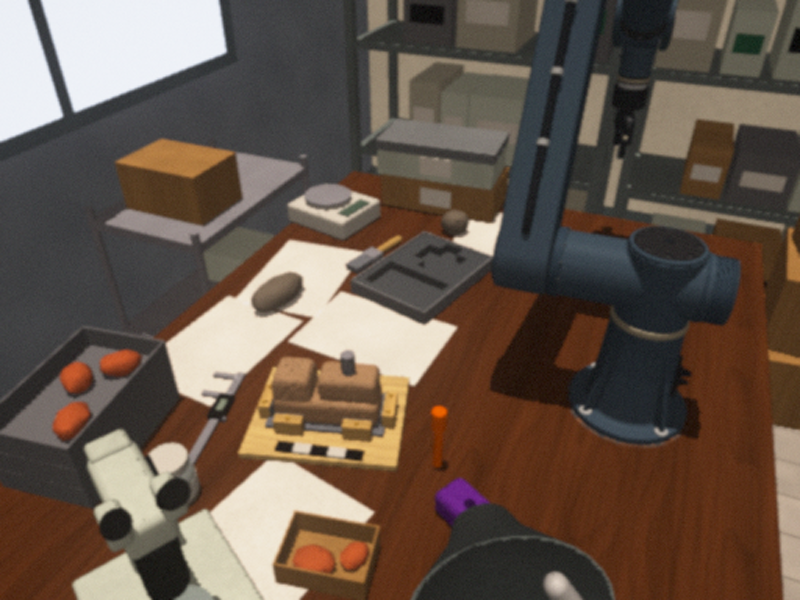

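The top view shows the steel pin at about (308,324) and the side view shows it at (348,362).

Possible mix-ups (view pixels, top picture):
- **Pin:** the grey pin at (308,324), or the orange decoy at (292,408).
- **Piece:** brown with the pin at (313,328), the raised end of the block at (300,288), or the purple decoy at (262,445).

I choose the grey pin and the brown piece under it. The tray is at (517,312), with the bay on its left and the cut-out on its right.

```bash
cat > h.py <<'E'
import numpy as np,cv2
from station import sensors,cams,order,manip
def ray(n,uv):
    m=cams.camera_model(n);E=np.array(m["extrinsics"]);R,t=E[:3,:3],E[:3,3]
    d=R.T@np.array([(uv[0]-m["cx"])/m["fx"],(uv[1]-m["cy"])/m["fy"],1]);return -R.T@t,d
def onz(n,uv,z):
    o,d=ray(n,uv);return o+d*(z-o[2])/d[2]
def tri(a,b):
    (o1,d1),(o2,d2)=ray("top",a),ray("side",b)
    k=np.linalg.lstsq(np.c_[d1,-d2],o2-o1,rcond=None)[0]
    p,q=o1+d1*k[0],o2+d2*k[1];return (p+q)/2,np.linalg.norm(p-q)
def proj(n,p):
    m=cams.camera_model(n);E=np.array(m["extrinsics"]);c=E[:3,:3]@p+E[:3,3]
    return [m["fx"]*c[0]/c[2]+m["cx"],m["fy"]*c[1]/c[2]+m["cy"]]
E
python3 - <<'E'
from h import *
t=cv2.imread("raw_top0.png");s=cv2.imread("raw_side0.png")
hs=cv2.cvtColor(t,cv2.COLOR_BGR2HSV)
# tray
m=((hs[...,1]<70)&(hs[...,2]<125)).astype(np.uint8);m[:,:280]=0;m[:,380:]=0;m[:155]=0;m[240:]=0
m=cv2.morphologyEx(m,cv2.MORPH_OPEN,np.ones((3,3)))
c=max(cv2.findContours(m,0,2)[0],key=cv2.contourArea);b=cv2.boxPoints(cv2.minAreaRect(c))
P=np.array([onz("top",p,.036)[:2] for p in b]);print("tray px",b.tolist(),"\n",P.round(4).tolist(),np.linalg.norm(P-np.roll(P,1,0),axis=1).round(4),P.mean(0))
# cradle board
m=((hs[...,0]>14)&(hs[...,0]<28)&(hs[...,1]>60)&(hs[...,2]>130)).astype(np.uint8);m[:,:160]=0;m[:,242:]=0;m[:158]=0;m[250:]=0
m=cv2.morphologyEx(m,cv2.MORPH_OPEN,np.ones((2,2)))
pts=cv2.findNonZero(m);b=cv2.boxPoints(cv2.minAreaRect(pts))
P=np.array([onz("top",p,.015)[:2] for p in b]);print("board",b.tolist(),"\n",P.round(4).tolist(),np.linalg.norm(P-np.roll(P,1,0),axis=1).round(4),P.mean(0))
a=cv2.resize(t[160:250,160:250],(400,400),interpolation=cv2.INTER_CUBIC)
b=cv2.resize(s[210:300,150:270],(400,300),interpolation=cv2.INTER_CUBIC)
c=cv2.resize(t[155:240,280:380],(400,340),interpolation=cv2.INTER_CUBIC)
o=np.zeros((600,800,3),np.uint8);o[:400,:400]=a;o[:300,400:]=b;o[300:600,400:]=cv2.resize(c,(400,300))
cv2.imwrite("pics/crop.png",o)
E
```

```text
tray px [[288.15325927734375, 217.37203979492188], [299.8587646484375, 164.30706787109375], [375.26318359375, 180.94039916992188], [363.55767822265625, 234.00537109375]] 
 [[0.4291, -0.0772], [0.6307, -0.1236], [0.5662, -0.4045], [0.3681, -0.3514]] [0.281  0.2069 0.2882 0.2051] [ 0.49851746 -0.23917686]
board [[162.2020721435547, 178.53558349609375], [219.55967712402344, 161.45034790039062], [239.79420471191406, 229.3804931640625], [182.4365997314453, 246.46572875976562]] 
 [[0.5808, 0.4014], [0.6481, 0.1833], [0.3865, 0.102], [0.3233, 0.3135]] [0.2721 0.2283 0.2739 0.2207] [0.4846961  0.25006468]
```

View pics/crop.png

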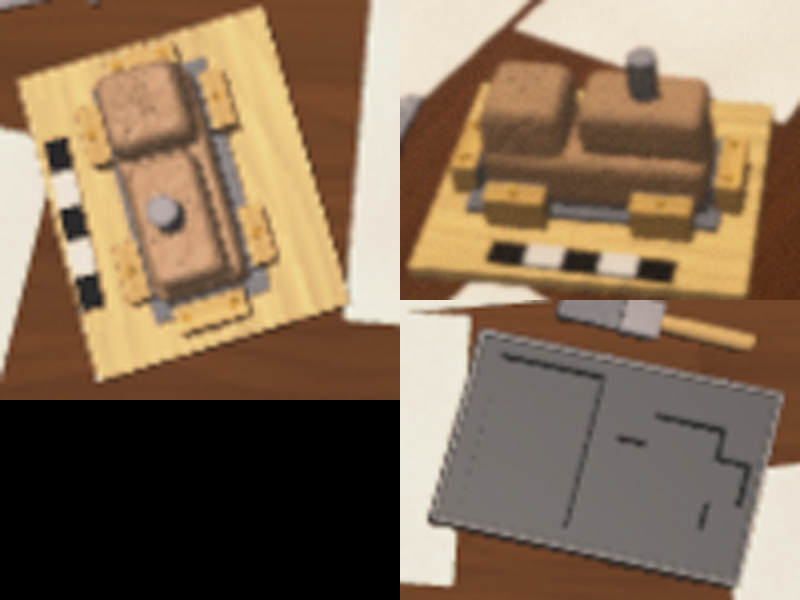

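```bash
python3 - <<'E'
from h import *
print("head tri",tri((196.9,207),(222.6,226.2)),"onz top",onz("top",(196.9,207),.155),"side",onz("side",(222.6,226.2),.155))
C=[(300.5,163.5),(375.5,182.2),(364,236),(287.5,217.9)]
P=np.array([onz("top",p,.036)[:2] for p in C]);e=P-np.roll(P,1,0);print("tray",P.round(4).tolist(),np.linalg.norm(e,axis=1).round(4),P.mean(0),np.degrees(np.arctan2(e[:,1],e[:,0])))
B=[(160+x/4.444,160+y/4.444) for x,y in[(20,78),(262,8),(348,303),(98,381)]]
P=np.array([onz("top",p,.015)[:2] for p in B]);e=P-np.roll(P,1,0);print("board",P.round(4).tolist(),np.linalg.norm(e,axis=1).round(4),P.mean(0),np.degrees(np.arctan2(e[:,1],e[:,0])))
# piece + raised top face in top view: brown bright
hs=cv2.cvtColor(cv2.imread("raw_top0.png"),cv2.COLOR_BGR2HSV)
s=cv2.imread("raw_top0.png")
for q in [(188,185),(196,215),(216,190),(205,225)]: print(q,hs[q[1],q[0]],s[q[1],q[0]])
# piece top corners in crop
B=[(160+x/4.444,160+y/4.444) for x,y in[(125,165),(200,147),(230,262),(162,287)]]
P=np.array([onz("top",p,.113)[:2] for p in B]);e=P-np.roll(P,1,0);print("piece",P.round(4).tolist(),np.linalg.norm(e,axis=1).round(4),P.mean(0),np.degrees(np.arctan2(e[:,1],e[:,0])))
q=sensors.sense()
from scipy.spatial.transform import Rotation as R
print(R.from_quat(q["tool_rot"]).as_matrix().round(3))
E
```

```text
head tri (array([0.45074737, 0.2380086 , 0.15126331]), np.float64(0.00020352812931412003)) onz top [0.45009811 0.23723414 0.155     ] side [0.44864091 0.24192856 0.155     ]
tray [[0.6339, -0.1261], [0.5614, -0.4051], [0.3608, -0.3527], [0.4271, -0.0747]] [0.213  0.2883 0.2073 0.2857] [ 0.49579738 -0.23966263] [ -13.94435096 -104.5631078   165.34222829   76.59132866]
board [[0.5847, 0.3928], [0.6467, 0.1856], [0.391, 0.1076], [0.326, 0.3151]] [0.2701 0.2163 0.2674 0.2174] [0.48709872 0.25026607] [  16.71791161  -73.32488955 -163.05278675  107.40877359]
(188, 185) [ 14 105 204] [120 158 204]
(196, 215) [ 13 104 211] [125 163 211]
(216, 190) [ 21 109 236] [135 204 236]
(205, 225) [13 83 83] [56 68 83]
piece [[0.4913, 0.2775], [0.5057, 0.2186], [0.4144, 0.1925], [0.3948, 0.245]] [0.1018 0.0606 0.095  0.056 ] [0.45156453 0.23342425] [  18.59652689  -76.22026748 -164.04672646  110.4404392 ]
[[ 0.974  0.225 -0.   ]
 [ 0.225 -0.974  0.002]
 [ 0.    -0.002 -1.   ]]
```

Pin (0.450, 0.239) agrees with the board geometry, which predicts (0.449, 0.239). The block yaw is about 17°. The tray centre is about (0.496, -0.240) with yaw about -14.3°, and its sides match the given size to within 6 mm. Moving over.

move_arm --targets '[{"dx": 1, "dy": 1}, {"dx": 1, "dy": 1}, {"dx": 1, "dy": 1}, {"dx": 1, "dy": 1}, {"dx": 1, "dy": 1}, {"dx": 1, "dy": 1}, {"dx": 1, "dy": 1}, {"dx": 1, "dy": 1}, {"dx": 1, "dy": 1}, {"dx": 1, "dy": 1}]' --claw 65 --newtons 80

```text
schema error: expected keys dx, dy, dz, rx, ry, rz
```

move_arm --targets '[{"dx": 0.24, "dy": 1}, {"dx": 0.24, "dy": 1}, {"dx": 0.24, "dy": 1}, {"dx": 0.24, "dy": 1}, {"dx": 0.24, "dy": 1}, {"dx": 0.24, "dy": 1}, {"dx": 0.24, "dy": 1}, {"dx": 0.24, "dy": 1}, {"dx": 0.24, "dy": 1}, {"dx": 0.24, "dy": 1}]'

```text
schema error: expected keys dx, dy, dz, rx, ry, rz
```

move_arm --targets '[{"dy": 1}, {"dy": 1}, {"dy": 1}, {"dy": 1}, {"dy": 1}, {"dy": 1}, {"dy": 1}, {"dy": 1}, {"dy": 1, "rz": 0.07}, {"dy": 1, "rz": 0.07}]'

```text
schema error: expected keys dx, dy, dz, rx, ry, rz
```

All six keys are needed in every row.

move_arm --targets '[{"dx": 1, "dy": 1, "dz": 0, "rx": 0, "ry": 0, "rz": 0}, {"dx": 1, "dy": 1, "dz": 0, "rx": 0, "ry": 0, "rz": 0}, {"dx": 1, "dy": 1, "dz": 0, "rx": 0, "ry": 0, "rz": 0}, {"dx": 1, "dy": 1, "dz": 0, "rx": 0, "ry": 0, "rz": 0}, {"dx": 1, "dy": 1, "dz": 0, "rx": 0, "ry": 0, "rz": 0}, {"dx": 1, "dy": 1, "dz": 0, "rx": 0, "ry": 0, "rz": 0}, {"dx": 1, "dy": 1, "dz": 0, "rx": 0, "ry": 0, "rz": 0}, {"dx": 1, "dy": 1, "dz": 0, "rx": 0, "ry": 0, "rz": 0}, {"dx": 1, "dy": 1, "dz": 0, "rx": 0, "ry": 0, "rz": 0}, {"dx": 1, "dy": 1, "dz": 0, "rx": 0, "ry": 0, "rz": 0}]' --claw 65 --newtons 80

```text
t: 1.35
tcp_pos: [0.3911, -0.3578, 0.231]
tool_rot: [0.994, 0.113, -0.0, -0.0]
force: [0.5, 1.1, -0.2]
finger_gap: 0.652
gripper_force: 0.0
```

move_arm --targets '[{"dx": 0.24, "dy": 1, "dz": 0, "rx": 0, "ry": 0, "rz": 0}, {"dx": 0.24, "dy": 1, "dz": 0, "rx": 0, "ry": 0, "rz": 0}, {"dx": 0.24, "dy": 1, "dz": 0, "rx": 0, "ry": 0, "rz": 0}, {"dx": 0.24, "dy": 1, "dz": 0, "rx": 0, "ry": 0, "rz": 0}, {"dx": 0.24, "dy": 1, "dz": 0, "rx": 0, "ry": 0, "rz": 0}, {"dx": 0.24, "dy": 1, "dz": 0, "rx": 0, "ry": 0, "rz": 0}, {"dx": 0.24, "dy": 1, "dz": 0, "rx": 0, "ry": 0, "rz": 0}, {"dx": 0.24, "dy": 1, "dz": 0, "rx": 0, "ry": 0, "rz": 0}, {"dx": 0.24, "dy": 1, "dz": 0, "rx": 0, "ry": 0, "rz": 0}, {"dx": 0.24, "dy": 1, "dz": 0, "rx": 0, "ry": 0, "rz": 0}]'

```text
t: 2.6
tcp_pos: [0.4504, -0.108, 0.2311]
tool_rot: [0.994, 0.113, -0.0, -0.0]
force: [0.0, 0.5, -0.7]
finger_gap: 0.649
gripper_force: 0.0
```

move_arm --targets '[{"dx": 0, "dy": 1, "dz": 0, "rx": 0, "ry": 0, "rz": 0}, {"dx": 0, "dy": 1, "dz": 0, "rx": 0, "ry": 0, "rz": 0}, {"dx": 0, "dy": 1, "dz": 0, "rx": 0, "ry": 0, "rz": 0}, {"dx": 0, "dy": 1, "dz": 0, "rx": 0, "ry": 0, "rz": 0}, {"dx": 0, "dy": 1, "dz": 0, "rx": 0, "ry": 0, "rz": 0}, {"dx": 0, "dy": 1, "dz": 0, "rx": 0, "ry": 0, "rz": 0}, {"dx": 0, "dy": 1, "dz": 0, "rx": 0, "ry": 0, "rz": 0}, {"dx": 0, "dy": 1, "dz": 0, "rx": 0, "ry": 0, "rz": 0}, {"dx": 0, "dy": 1, "dz": 0, "rx": 0, "ry": 0, "rz": 0.07}, {"dx": 0, "dy": 1, "dz": 0, "rx": 0, "ry": 0, "rz": 0.07}]'

```text
t: 3.85
tcp_pos: [0.4502, 0.1418, 0.2311]
tool_rot: [0.989, 0.15, -0.0, -0.0]
force: [0.9, -0.4, 0.3]
finger_gap: 0.649
gripper_force: 0.0
```

move_arm --targets '[{"dx": 0, "dy": 1, "dz": 0, "rx": 0, "ry": 0, "rz": 0}, {"dx": 0, "dy": 1, "dz": 0, "rx": 0, "ry": 0, "rz": 0}, {"dx": 0, "dy": 1, "dz": 0, "rx": 0, "ry": 0, "rz": 0}, {"dx": 0, "dy": 0.88, "dz": 0, "rx": 0, "ry": 0, "rz": 0}, {"dx": 0, "dy": 0, "dz": -0.9, "rx": 0, "ry": 0, "rz": 0}, {"dx": 0, "dy": 0, "dz": -0.9, "rx": 0, "ry": 0, "rz": 0}, {"dx": 0, "dy": 0, "dz": -0.9, "rx": 0, "ry": 0, "rz": 0}, {"dx": 0, "dy": 0, "dz": -0.8, "rx": 0, "ry": 0, "rz": 0}, {"dx": 0, "dy": 0, "dz": -0.8, "rx": 0, "ry": 0, "rz": 0}, {"dx": 0, "dy": 0, "dz": 0, "rx": 0, "ry": 0, "rz": 0}]'

```text
t: 5.1
tcp_pos: [0.4492, 0.2376, 0.1224]
tool_rot: [0.989, 0.149, -0.002, 0.0]
force: [-0.4, 0.7, -0.5]
finger_gap: 0.653
gripper_force: 0.0
```

```bash
python3 - <<'E'
from h import *
a=cams.snapshot("top")[150:250,150:250,::-1];b=cams.snapshot("side")[160:300,150:270,::-1]
o=np.hstack([cv2.resize(a,(400,400),interpolation=2),cv2.resize(b,(343,400),interpolation=2)]);cv2.imwrite("pics/grip.png",o)
E
```

```text
(no output)
```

View pics/grip.png

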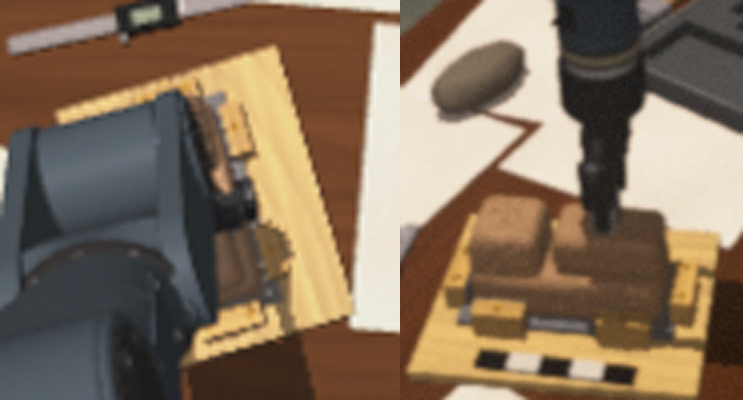

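The fingers straddle the pin head just above the piece's top (side crop, about (600,222)). Closing the gripper.

move_arm --targets '[{"dx": 0, "dy": 0, "dz": 0, "rx": 0, "ry": 0, "rz": 0}, {"dx": 0, "dy": 0, "dz": 0, "rx": 0, "ry": 0, "rz": 0}, {"dx": 0, "dy": 0, "dz": 0, "rx": 0, "ry": 0, "rz": 0}, {"dx": 0, "dy": 0, "dz": 0, "rx": 0, "ry": 0, "rz": 0}, {"dx": 0, "dy": 0, "dz": 0, "rx": 0, "ry": 0, "rz": 0}, {"dx": 0, "dy": 0, "dz": 0, "rx": 0, "ry": 0, "rz": 0}, {"dx": 0, "dy": 0, "dz": 0, "rx": 0, "ry": 0, "rz": 0}, {"dx": 0, "dy": 0, "dz": 0, "rx": 0, "ry": 0, "rz": 0}, {"dx": 0, "dy": 0, "dz": 0.02, "rx": 0, "ry": 0, "rz": 0}, {"dx": 0, "dy": 0, "dz": 0.02, "rx": 0, "ry": 0, "rz": 0}]' --claw 0 --newtons 80

```text
t: 6.45
tcp_pos: [0.4507, 0.2394, 0.1252]
tool_rot: [0.989, 0.149, 0.001, -0.001]
force: [-0.9, 5.4, -4.4]
finger_gap: 0.261
gripper_force: 78.3
```

move_arm --targets '[{"dx": 0, "dy": 0.02, "dz": 0.02, "rx": 0, "ry": 0, "rz": 0.32}, {"dx": 0, "dy": 0, "dz": 0.02, "rx": 0, "ry": 0, "rz": 0.32}, {"dx": 0, "dy": 0, "dz": 0.02, "rx": 0, "ry": 0, "rz": 0.32}, {"dx": 0, "dy": 0, "dz": 0.02, "rx": 0, "ry": 0, "rz": 0}, {"dx": 0, "dy": 0, "dz": 0.02, "rx": 0, "ry": 0, "rz": -0.32}, {"dx": 0, "dy": 0, "dz": 0.02, "rx": 0, "ry": 0, "rz": -0.32}, {"dx": 0, "dy": 0, "dz": 0.02, "rx": 0, "ry": 0, "rz": -0.32}, {"dx": 0, "dy": 0, "dz": 0.02, "rx": 0, "ry": 0, "rz": -0.32}, {"dx": 0, "dy": 0, "dz": 0.02, "rx": 0, "ry": 0, "rz": -0.32}, {"dx": 0, "dy": 0, "dz": 0.02, "rx": 0, "ry": 0, "rz": -0.32}]'

```text
t: 7.7
tcp_pos: [0.4503, 0.2392, 0.1297]
tool_rot: [0.994, -0.106, -0.0, -0.001]
force: [-0.0, 5.0, -4.9]
finger_gap: 0.257
gripper_force: 80.8
```

move_arm --targets '[{"dx": 0, "dy": 0.02, "dz": 0.03, "rx": 0, "ry": 0, "rz": 0.32}, {"dx": 0, "dy": 0, "dz": 0.03, "rx": 0, "ry": 0, "rz": 0.32}, {"dx": 0, "dy": 0, "dz": 0.03, "rx": 0, "ry": 0, "rz": 0.32}, {"dx": 0, "dy": 0, "dz": 0.03, "rx": 0, "ry": 0, "rz": 0.32}, {"dx": 0, "dy": 0, "dz": 0.03, "rx": 0, "ry": 0, "rz": 0.32}, {"dx": 0, "dy": 0, "dz": 0.03, "rx": 0, "ry": 0, "rz": 0.32}, {"dx": 0, "dy": 0, "dz": 0, "rx": 0, "ry": 0, "rz": 0}, {"dx": 0, "dy": 0, "dz": 0.02, "rx": 0, "ry": 0, "rz": -0.32}, {"dx": 0, "dy": 0, "dz": 0.03, "rx": 0, "ry": 0, "rz": -0.32}, {"dx": 0, "dy": 0, "dz": 0.03, "rx": 0, "ry": 0, "rz": -0.32}]'

```text
t: 8.95
tcp_pos: [0.4496, 0.2384, 0.1352]
tool_rot: [0.989, 0.145, -0.001, 0.001]
force: [0.6, 0.1, -14.1]
finger_gap: 0.254
gripper_force: 79.8
```

move_arm --targets '[{"dx": 0, "dy": 0, "dz": 0, "rx": 0, "ry": 0, "rz": -0.32}, {"dx": 0, "dy": 0, "dz": 0, "rx": 0, "ry": 0, "rz": -0.32}, {"dx": 0, "dy": 0, "dz": 0, "rx": 0, "ry": 0, "rz": -0.32}, {"dx": 0, "dy": 0, "dz": 0, "rx": 0, "ry": 0, "rz": 0}, {"dx": 0, "dy": 0, "dz": 0.02, "rx": 0, "ry": 0, "rz": 0.32}, {"dx": 0, "dy": 0, "dz": 0.03, "rx": 0, "ry": 0, "rz": 0.32}, {"dx": 0, "dy": 0, "dz": 0.03, "rx": 0, "ry": 0, "rz": 0.32}, {"dx": 0, "dy": 0, "dz": 0.03, "rx": 0, "ry": 0, "rz": 0.32}, {"dx": 0, "dy": 0, "dz": 0.03, "rx": 0, "ry": 0, "rz": 0.32}, {"dx": 0, "dy": 0, "dz": 0.03, "rx": 0, "ry": 0, "rz": 0.32}]'

```text
t: 10.2
tcp_pos: [0.4509, 0.239, 0.1405]
tool_rot: [0.92, 0.393, 0.0, 0.0]
force: [-0.5, 0.8, -4.6]
finger_gap: 0.258
gripper_force: 80.6
```

move_arm --targets '[{"dx": 0, "dy": 0, "dz": 0.02, "rx": 0, "ry": 0, "rz": 0}, {"dx": 0, "dy": 0, "dz": 0.02, "rx": 0, "ry": 0, "rz": -0.32}, {"dx": 0, "dy": 0, "dz": 0.03, "rx": 0, "ry": 0, "rz": -0.32}, {"dx": 0, "dy": 0, "dz": 0.03, "rx": 0, "ry": 0, "rz": -0.32}, {"dx": 0, "dy": 0, "dz": 0.03, "rx": 0, "ry": 0, "rz": -0.32}, {"dx": 0, "dy": 0, "dz": 0.03, "rx": 0, "ry": 0, "rz": -0.32}, {"dx": 0, "dy": 0, "dz": 0.03, "rx": 0, "ry": 0, "rz": -0.32}, {"dx": 0, "dy": 0, "dz": 0, "rx": 0, "ry": 0, "rz": 0}, {"dx": 0, "dy": 0, "dz": 0, "rx": 0, "ry": 0, "rz": 0.32}, {"dx": 0, "dy": 0, "dz": 0.02, "rx": 0, "ry": 0, "rz": 0.32}]'

```text
t: 11.45
tcp_pos: [0.4508, 0.239, 0.146]
tool_rot: [0.998, 0.07, 0.0, 0.0]
force: [0.3, -0.9, -3.2]
finger_gap: 0.254
gripper_force: 81.1
```

move_arm --targets '[{"dx": 0, "dy": 0, "dz": 0.02, "rx": 0, "ry": 0, "rz": 0.32}, {"dx": 0, "dy": 0, "dz": 0.02, "rx": 0, "ry": 0, "rz": 0.32}, {"dx": 0, "dy": 0, "dz": 0.03, "rx": 0, "ry": 0, "rz": 0.32}, {"dx": 0, "dy": 0, "dz": 0.03, "rx": 0, "ry": 0, "rz": 0.32}, {"dx": 0, "dy": 0, "dz": 0.03, "rx": 0, "ry": 0, "rz": 0}, {"dx": 0, "dy": 0, "dz": 0.02, "rx": 0, "ry": 0, "rz": -0.32}, {"dx": 0, "dy": 0, "dz": 0.02, "rx": 0, "ry": 0, "rz": -0.32}, {"dx": 0, "dy": 0, "dz": 0.02, "rx": 0, "ry": 0, "rz": -0.32}, {"dx": 0, "dy": 0, "dz": 0, "rx": 0, "ry": 0, "rz": 0}, {"dx": 0, "dy": 0, "dz": 0, "rx": 0, "ry": 0, "rz": 0}]'

```text
t: 12.7
tcp_pos: [0.4506, 0.239, 0.1506]
tool_rot: [0.989, 0.15, 0.0, 0.0]
force: [0.4, 0.3, -3.1]
finger_gap: 0.257
gripper_force: 81.1
```

It is loose: the force is now just the pin's weight. Drawing it out.

move_arm --targets '[{"dx": 0, "dy": 0, "dz": 0.2, "rx": 0, "ry": 0, "rz": 0}, {"dx": 0, "dy": 0, "dz": 0.2, "rx": 0, "ry": 0, "rz": 0}, {"dx": 0, "dy": 0, "dz": 0.2, "rx": 0, "ry": 0, "rz": 0}, {"dx": 0, "dy": 0, "dz": 0.2, "rx": 0, "ry": 0, "rz": 0}, {"dx": 0, "dy": 0, "dz": 0.2, "rx": 0, "ry": 0, "rz": 0}, {"dx": 0, "dy": 0, "dz": 0.2, "rx": 0, "ry": 0, "rz": 0}, {"dx": 0, "dy": 0, "dz": 0.2, "rx": 0, "ry": 0, "rz": 0}, {"dx": 0, "dy": 0, "dz": 0.2, "rx": 0, "ry": 0, "rz": 0}, {"dx": 0, "dy": 0, "dz": 0.2, "rx": 0, "ry": 0, "rz": 0}, {"dx": 0, "dy": 0, "dz": 0.2, "rx": 0, "ry": 0, "rz": 0}]'

```text
t: 13.95
tcp_pos: [0.4505, 0.239, 0.2009]
tool_rot: [0.989, 0.149, -0.0, 0.0]
force: [-0.8, -0.5, -1.8]
finger_gap: 0.259
gripper_force: 81.1
```

move_arm --targets '[{"dx": 0, "dy": 0, "dz": 0.4, "rx": 0, "ry": 0, "rz": 0}, {"dx": 0, "dy": 0, "dz": 0.4, "rx": 0, "ry": 0, "rz": 0}, {"dx": 0, "dy": 0, "dz": 0.4, "rx": 0, "ry": 0, "rz": 0}, {"dx": 0, "dy": 0, "dz": 0.4, "rx": 0, "ry": 0, "rz": 0}, {"dx": 0, "dy": 0, "dz": 0.4, "rx": 0, "ry": 0, "rz": 0}, {"dx": 0, "dy": -1, "dz": 0.2, "rx": 0, "ry": 0, "rz": 0}, {"dx": 0, "dy": -1, "dz": 0, "rx": 0, "ry": 0, "rz": 0}, {"dx": 0, "dy": -1, "dz": 0, "rx": 0, "ry": 0, "rz": 0}, {"dx": 0, "dy": -1, "dz": 0, "rx": 0, "ry": 0, "rz": 0}, {"dx": 0, "dy": -1, "dz": 0, "rx": 0, "ry": 0, "rz": 0}]'

```text
t: 15.2
tcp_pos: [0.4506, 0.1133, 0.256]
tool_rot: [0.989, 0.15, 0.0, 0.0]
force: [0.1, -0.2, -1.5]
finger_gap: 0.258
gripper_force: 81.0
```

```bash
python3 - <<'E'
from h import *
a=cams.snapshot("top")[140:260,130:330,::-1];b=cams.snapshot("side")[120:300,130:330,::-1]
cv2.imwrite("raw_t1.png",cams.snapshot("top")[:,:,::-1])
o=np.hstack([cv2.resize(a,(400,240),interpolation=2),cv2.resize(b,(400,360),interpolation=2)[:240]*0]);
o=np.zeros((600,800,3),np.uint8);o[:240,:400]=cv2.resize(a,(400,240),interpolation=2);o[240:600,:400]=cv2.resize(b,(400,360),interpolation=2)
o[:400,400:]=cv2.resize(cams.snapshot("top")[160:250,160:250,::-1],(400,400),interpolation=2)
cv2.imwrite("pics/out.png",o)
R=np.array([[np.cos(a),-np.sin(a)],[np.sin(a),np.cos(a)]]) if False else None
a=np.radians(-14.3);c=np.array([.496,-.2395]);y=np.array([-np.sin(a),np.cos(a)])
print("bay",c+.07*y,"pocket",c-.068*y)
E
```

```text
bay [ 0.51328993 -0.1716689 ] pocket [ 0.47920407 -0.30539307]
```

View pics/out.png

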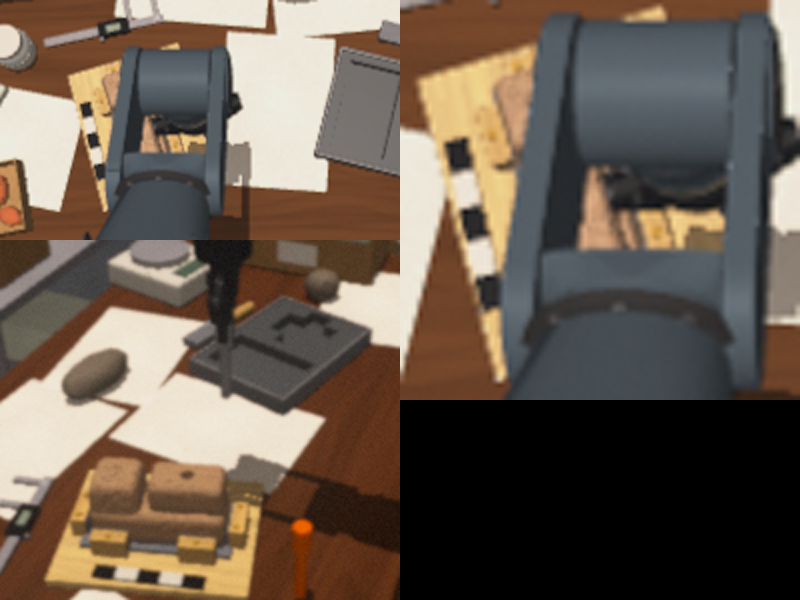

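The pin is out. Side view: its foot is at crop (226,392), and the piece with its open hole sits undisturbed on the block. Next I swing over the bay and tilt the tool. The gripper body can't go fully horizontal in the tray, so I'll lean the pin 60° with the foot near the floor and release.

move_arm --targets '[{"dx": 0.3, "dy": -1, "dz": 0, "rx": 0, "ry": 0, "rz": -0.105}, {"dx": 0.3, "dy": -1, "dz": 0, "rx": 0, "ry": 0, "rz": -0.105}, {"dx": 0.3, "dy": -1, "dz": 0, "rx": 0, "ry": 0, "rz": -0.105}, {"dx": 0.3, "dy": -1, "dz": 0, "rx": 0, "ry": 0, "rz": -0.105}, {"dx": 0.3, "dy": -1, "dz": 0, "rx": 0, "ry": 0, "rz": -0.105}, {"dx": 0.3, "dy": -1, "dz": 0, "rx": 0, "ry": 0, "rz": -0.105}, {"dx": 0.4, "dy": -1, "dz": 0, "rx": 0, "ry": 0, "rz": -0.105}, {"dx": 0.4, "dy": -1, "dz": 0, "rx": 0, "ry": 0, "rz": -0.105}, {"dx": 0.4, "dy": -1, "dz": 0, "rx": 0, "ry": 0, "rz": -0.105}, {"dx": 0.4, "dy": -1, "dz": 0, "rx": 0, "ry": 0, "rz": -0.105}]'

```text
t: 16.65
tcp_pos: [0.5363, -0.1366, 0.2555]
tool_rot: [0.992, -0.126, 0.0, -0.0]
force: [0.0, 0.0, -4.1]
finger_gap: 0.257
gripper_force: 81.0
```

move_arm --targets '[{"dx": 0, "dy": -0.8, "dz": 0, "rx": 0, "ry": 0, "rz": 0}, {"dx": 0, "dy": -0.8, "dz": 0, "rx": 0, "ry": 0, "rz": 0}, {"dx": 0, "dy": 0, "dz": -0.5, "rx": 0.082, "ry": 0.323, "rz": 0}, {"dx": 0, "dy": 0, "dz": -0.5, "rx": 0.082, "ry": 0.323, "rz": 0}, {"dx": 0, "dy": 0, "dz": -0.5, "rx": 0.082, "ry": 0.323, "rz": 0}, {"dx": 0, "dy": 0, "dz": -0.5, "rx": 0.082, "ry": 0.323, "rz": 0}, {"dx": 0, "dy": 0, "dz": -0.5, "rx": 0.082, "ry": 0.323, "rz": 0}, {"dx": 0, "dy": 0, "dz": -0.5, "rx": 0.082, "ry": 0.323, "rz": 0}, {"dx": 0, "dy": 0, "dz": 0, "rx": 0, "ry": 0, "rz": 0}, {"dx": 0, "dy": 0, "dz": 0, "rx": 0, "ry": 0, "rz": 0}]'

```text
t: 17.9
tcp_pos: [0.5358, -0.1764, 0.1814]
tool_rot: [0.86, -0.108, -0.495, -0.062]
force: [0.3, -0.3, -2.1]
finger_gap: 0.257
gripper_force: 81.3
```

```bash
python3 - <<'E'
from h import *
print(proj("side",np.array([.4506,.1133,.16])))
from scipy.spatial.transform import Rotation as R
s=sensors.sense();M=R.from_quat(s["tool_rot"]).as_matrix();p=np.array(s["tcp_pos"]);print(p,M.round(3).tolist(),s["q"])
f=p+.0955*M[:,2];print("foot",f)
im=cams.snapshot("side");a=cams.snapshot("top")
o=np.zeros((450,800,3),np.uint8);o[:,:400]=cv2.resize(im[90:270,180:340,::-1],(400,450),interpolation=2);o[:320,400:]=cv2.resize(a[140:260,250:400,::-1],(400,320),interpolation=2);cv2.imwrite("pics/tilt.png",o);print(proj("side",f))
E
```

```text
[np.float64(242.53755953081995), np.float64(198.03352474094712)]
[ 0.53581009 -0.17639342  0.18139871] [[0.487, -0.247, -0.837], [-0.125, -0.969, 0.213], [-0.864, 0.001, -0.503]] [-0.43224245  1.00596124  0.96674626 -0.19539517  2.19582179  1.36348995]
foot [ 0.45582963 -0.15605477  0.13333921]
[np.float64(274.76368809147573), np.float64(161.16865637286094)]
```

View pics/tilt.png

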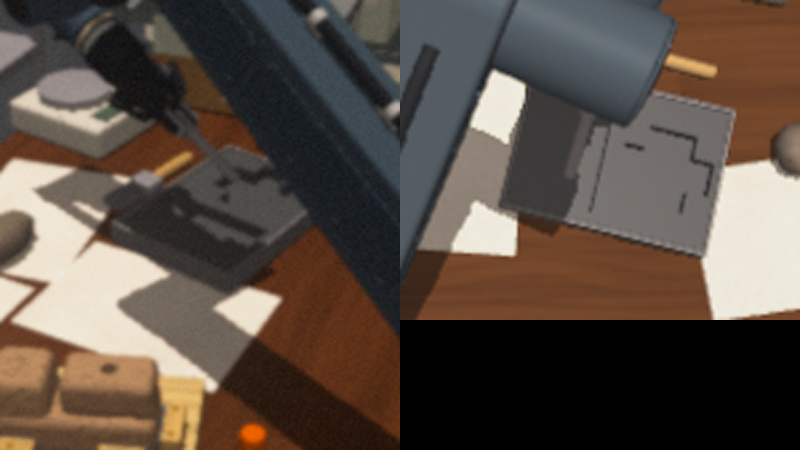

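The foot matches the prediction: x' = -60 mm and y' = 0 in the bay. Lowering.

move_arm --targets '[{"dx": 0, "dy": 0, "dz": -0.6, "rx": 0, "ry": 0, "rz": 0}, {"dx": 0, "dy": 0, "dz": -0.6, "rx": 0, "ry": 0, "rz": 0}, {"dx": 0, "dy": 0, "dz": -0.6, "rx": 0, "ry": 0, "rz": 0}, {"dx": 0, "dy": 0, "dz": -0.6, "rx": 0, "ry": 0, "rz": 0}, {"dx": 0, "dy": 0, "dz": -0.6, "rx": 0, "ry": 0, "rz": 0}, {"dx": 0, "dy": 0, "dz": -0.6, "rx": 0, "ry": 0, "rz": 0}, {"dx": 0, "dy": 0, "dz": -0.4, "rx": 0, "ry": 0, "rz": 0}, {"dx": 0, "dy": 0, "dz": -0.2, "rx": 0, "ry": 0, "rz": 0}, {"dx": 0, "dy": 0, "dz": -0.2, "rx": 0, "ry": 0, "rz": 0}, {"dx": 0, "dy": 0, "dz": 0, "rx": 0, "ry": 0, "rz": 0}]'

```text
t: 19.25
tcp_pos: [0.5356, -0.176, 0.0705]
tool_rot: [0.859, -0.108, -0.496, -0.062]
force: [-0.1, -0.2, -3.1]
finger_gap: 0.259
gripper_force: 81.3
```

move_arm --targets '[{"dx": 0, "dy": 0, "dz": 0, "rx": 0, "ry": 0, "rz": 0}, {"dx": 0, "dy": 0, "dz": 0, "rx": 0, "ry": 0, "rz": 0}, {"dx": 0, "dy": 0, "dz": 0, "rx": 0, "ry": 0, "rz": 0}, {"dx": 0, "dy": 0, "dz": 0, "rx": 0, "ry": 0, "rz": 0}, {"dx": 0.1, "dy": 0, "dz": 0.5, "rx": 0, "ry": 0, "rz": 0}, {"dx": 0, "dy": 0, "dz": 1, "rx": 0, "ry": 0, "rz": 0}, {"dx": 0, "dy": 0, "dz": 1, "rx": -0.082, "ry": -0.323, "rz": 0}, {"dx": 0, "dy": 0, "dz": 1, "rx": -0.082, "ry": -0.323, "rz": 0}, {"dx": 0, "dy": 0, "dz": 1, "rx": -0.082, "ry": -0.323, "rz": 0}, {"dx": 0, "dy": 0, "dz": 1, "rx": -0.082, "ry": -0.323, "rz": 0}]' --claw 60

```text
t: 20.5
tcp_pos: [0.5387, -0.1764, 0.2117]
tool_rot: [0.978, -0.123, -0.168, -0.02]
force: [-0.2, -0.4, -1.1]
finger_gap: 0.604
gripper_force: 0.0
```

move_arm --targets '[{"dx": 0, "dy": 1, "dz": 0.5, "rx": -0.082, "ry": -0.323, "rz": 0}, {"dx": 0, "dy": 1, "dz": 0.5, "rx": -0.082, "ry": -0.323, "rz": 0}, {"dx": 0, "dy": 1, "dz": 0, "rx": 0, "ry": 0, "rz": 0.131}, {"dx": -0.4, "dy": 1, "dz": 0, "rx": 0, "ry": 0, "rz": 0.131}, {"dx": -0.4, "dy": 1, "dz": 0, "rx": 0, "ry": 0, "rz": 0.131}, {"dx": -0.4, "dy": 1, "dz": 0, "rx": 0, "ry": 0, "rz": 0.131}, {"dx": -0.4, "dy": 1, "dz": 0, "rx": 0, "ry": 0, "rz": 0.131}, {"dx": -0.4, "dy": 1, "dz": 0, "rx": 0, "ry": 0, "rz": 0.131}, {"dx": -0.4, "dy": 1, "dz": 0, "rx": 0, "ry": 0, "rz": 0.131}, {"dx": -0.4, "dy": 1, "dz": 0, "rx": 0, "ry": 0, "rz": 0.131}]' --claw 100

```text
t: 21.75
tcp_pos: [0.4674, 0.0751, 0.2336]
tool_rot: [0.989, 0.151, -0.0, 0.0]
force: [0.1, 0.7, -0.0]
finger_gap: 1.001
gripper_force: 0.0
```

```bash
python3 - <<'E'
from h import *
im=cams.snapshot("side");a=cams.snapshot("top")
cv2.imwrite("raw_top2.png",a[:,:,::-1]);cv2.imwrite("raw_side2.png",im[:,:,::-1])
o=np.zeros((600,800,3),np.uint8);o[:300,:400]=cv2.resize(im[130:220,210:330,::-1],(400,300),interpolation=2);o[300:,:400]=cv2.resize(im[210:300,150:270,::-1],(400,300),interpolation=2);o[:320,400:]=cv2.resize(a[150:246,270:390,::-1],(400,320),interpolation=2);cv2.imwrite("pics/laid.png",o)
E
```

View pics/laid.png

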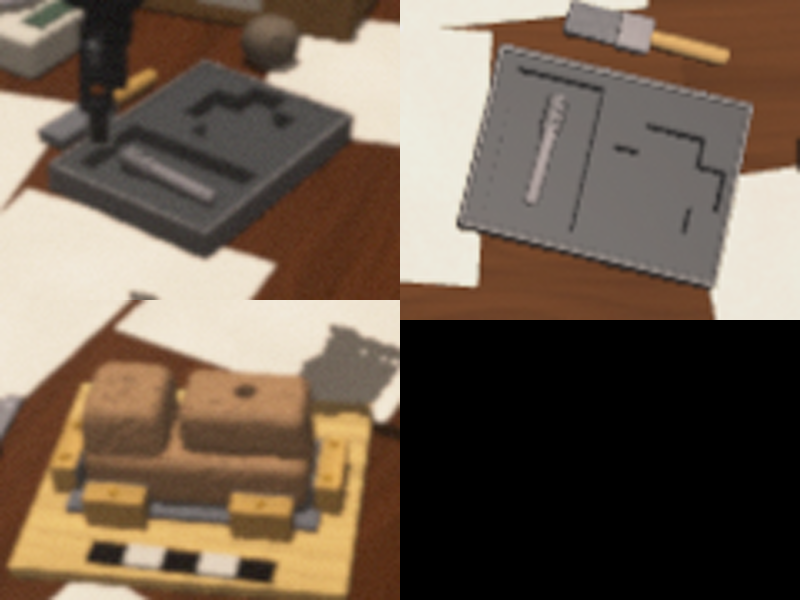

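The pin lies flat in the bay (top crop from (557,100) to (530,200)), and the block and piece are unmoved with the hole at side crop (245,391). Refining the tray pose with rim line fits in both views, and checking the piece's hole.

```bash
cat > tray.py <<'E'
from h import *
def fit(n,img,W):  # W: approx world rim corners; refine each edge on bright rim line
    g=cv2.cvtColor(img,cv2.COLOR_BGR2GRAY).astype(np.float32);L=[]
    for i in range(4):
        a,b=W[i],W[(i+1)%4];nrm=np.array([-(b-a)[1],(b-a)[0]])/np.linalg.norm(b-a);pts=[]
        for f in np.linspace(.08,.92,60):
            c=a+f*(b-a);s=np.arange(-.008,.0081,.0005)
            uv=np.array([proj(n,[*(c+k*nrm),.036]) for k in s],np.float32)
            v=cv2.remap(g,uv[:,0].copy(),uv[:,1].copy(),cv2.INTER_CUBIC).ravel()
            v=v-np.interp(s,[s[0],s[-1]],[v[0],v[-1]]);k=v.argmax()
            if v[k]>8 and 0<k<len(s)-1: pts.append(c+s[k]*nrm)
        if len(pts)<15: L.append(None);continue
        vx,vy,x,y=cv2.fitLine(np.array(pts,np.float32),cv2.DIST_HUBER,0,.001,.001).ravel();L.append((np.array([x,y]),np.array([vx,vy]),len(pts)))
    return L
W=[np.array(p) for p in [(.6311,-.1239),(.5624,-.4036),(.3627,-.352),(.4316,-.078)]]
for n in("top","side"):
    L=fit(n,cv2.imread(f"raw_{n}2.png"),W)
    for l in L: print(n,None if l is None else (l[0].round(4),np.degrees(np.arctan(l[1][1]/l[1][0])).round(1),l[2]))
    if all(L):
        C=[]
        for i in range(4):
            (p,d,_),(q,e,_)=L[i-1],L[i];k=np.linalg.solve(np.c_[d,-e],q-p);C.append(p+k[0]*d)
        C=np.array(C);print(C.round(4).tolist(),C.mean(0),np.linalg.norm(C-np.roll(C,1,0),axis=1))
print("hole side",onz("side",(223.5,237.3),.115))
E
python3 tray.py
```

```text
Traceback (most recent call last):
  File "tray.py", line 17, in <module>
    L=fit(n,cv2.imread(f"raw_{n}2.png"),W)
  File "tray.py", line 8, in fit
    uv=np.array([proj(n,[*(c+k*nrm),.036]) for k in s],np.float32)
                 ~~~~^^^^^^^^^^^^^^^^^^^^^
  File "h.py", line 13, in proj
    m=cams.camera_model(n);E=np.array(m["extrinsics"]);c=E[:3,:3]@p+E[:3,3]
ValueError: time passes only in moves, steps and waits
```

move_arm --targets '[{"dx": 0, "dy": 1, "dz": 0, "rx": 0, "ry": 0, "rz": 0}, {"dx": 0, "dy": 1, "dz": 0, "rx": 0, "ry": 0, "rz": 0}, {"dx": 0, "dy": 1, "dz": 0, "rx": 0, "ry": 0, "rz": 0}, {"dx": 0, "dy": 1, "dz": 0, "rx": 0, "ry": 0, "rz": 0}, {"dx": 0, "dy": 1, "dz": 0, "rx": 0, "ry": 0, "rz": 0}, {"dx": 0, "dy": 1, "dz": 0, "rx": 0, "ry": 0, "rz": 0}, {"dx": -0.68, "dy": 0.56, "dz": 0, "rx": 0, "ry": 0, "rz": 0}, {"dx": 0, "dy": 0, "dz": 0, "rx": 0, "ry": 0, "rz": 0}, {"dx": 0, "dy": 0, "dz": 0, "rx": 0, "ry": 0, "rz": 0}, {"dx": 0, "dy": 0, "dz": 0, "rx": 0, "ry": 0, "rz": 0}]'

```text
t: 23.1
tcp_pos: [0.4514, 0.2373, 0.2332]
tool_rot: [0.989, 0.148, 0.0, 0.0]
force: [-0.2, -0.1, 0.5]
finger_gap: 1.001
gripper_force: 0.0
```

```bash
sed -i 's/^def ray/M={n:cams.camera_model(n) for n in ("top","side")}\ndef ray/; s/m=cams.camera_model(n);E=/m=M[n];E=/' h.py; python3 tray.py
```

```text
top (array([ 0.5992, -0.2643], dtype=float32), np.float32(76.0), 60)
top (array([ 0.4699, -0.3822], dtype=float32), np.float32(-12.0), 57)
top (array([ 0.3953, -0.2303], dtype=float32), np.float32(75.8), 60)
top None
side (array([ 0.5909, -0.2986], dtype=float32), np.float32(76.2), 50)
side (array([ 0.4446, -0.3745], dtype=float32), np.float32(-13.3), 45)
side (array([ 0.402 , -0.2021], dtype=float32), np.float32(76.2), 60)
side (array([ 0.5248, -0.0969], dtype=float32), np.float32(-13.7), 59)
[[0.6337000131607056, -0.12359999865293503], [0.5652999877929688, -0.40299999713897705], [0.36419999599456787, -0.3555000126361847], [0.4334999918937683, -0.07460000365972519]] [ 0.49918252 -0.2391715 ] [0.20616147 0.28769338 0.20660013 0.28933725]
hole side [0.44889576 0.24033369 0.115     ]
```

Tray: yaw -14°, and both views agree on the centreline. Pocket middle at (0.4826, -0.306). The piece is centred on the pin axis (0.4505, 0.239). Descending over the piece.

move_arm --targets '[{"dx": 0, "dy": 0.05, "dz": -0.8, "rx": 0, "ry": 0, "rz": 0}, {"dx": 0, "dy": 0, "dz": -0.8, "rx": 0, "ry": 0, "rz": 0}, {"dx": 0, "dy": 0, "dz": -0.8, "rx": 0, "ry": 0, "rz": 0}, {"dx": 0, "dy": 0, "dz": -0.8, "rx": 0, "ry": 0, "rz": 0}, {"dx": 0, "dy": 0, "dz": -0.8, "rx": 0, "ry": 0, "rz": 0}, {"dx": 0, "dy": 0, "dz": -0.6, "rx": 0, "ry": 0, "rz": 0}, {"dx": 0, "dy": 0, "dz": -0.6, "rx": 0, "ry": 0, "rz": 0}, {"dx": 0, "dy": 0, "dz": -0.6, "rx": 0, "ry": 0, "rz": 0}, {"dx": 0, "dy": 0, "dz": -0.5, "rx": 0, "ry": 0, "rz": 0}, {"dx": 0, "dy": 0, "dz": 0, "rx": 0, "ry": 0, "rz": 0}]'

```text
t: 24.35
tcp_pos: [0.4504, 0.2391, 0.0746]
tool_rot: [0.989, 0.149, -0.001, 0.0]
force: [-0.2, -0.4, -0.3]
finger_gap: 0.998
gripper_force: 0.0
```

move_arm --targets '[{"dx": 0, "dy": 0, "dz": 0, "rx": 0, "ry": 0, "rz": 0}, {"dx": 0, "dy": 0, "dz": 0, "rx": 0, "ry": 0, "rz": 0}, {"dx": 0, "dy": 0, "dz": 0, "rx": 0, "ry": 0, "rz": 0}, {"dx": 0, "dy": 0, "dz": 0, "rx": 0, "ry": 0, "rz": 0}, {"dx": 0, "dy": 0, "dz": 0, "rx": 0, "ry": 0, "rz": 0}, {"dx": 0, "dy": 0, "dz": 0, "rx": 0, "ry": 0, "rz": 0}, {"dx": 0, "dy": 0, "dz": 0, "rx": 0, "ry": 0, "rz": 0}, {"dx": 0, "dy": 0, "dz": 0, "rx": 0, "ry": 0, "rz": 0}, {"dx": 0, "dy": 0, "dz": 0, "rx": 0, "ry": 0, "rz": 0}, {"dx": 0, "dy": 0, "dz": 0, "rx": 0, "ry": 0, "rz": 0}]' --claw 0 --newtons 70

```text
t: 25.6
tcp_pos: [0.4516, 0.2396, 0.0764]
tool_rot: [0.989, 0.149, 0.001, -0.0]
force: [-0.6, 1.2, 6.2]
finger_gap: 0.696
gripper_force: 76.6
```

move_arm --targets '[{"dx": 0, "dy": 0, "dz": 0.1, "rx": 0, "ry": 0, "rz": 0}, {"dx": 0, "dy": 0, "dz": 0.2, "rx": 0, "ry": 0, "rz": 0}, {"dx": 0, "dy": 0, "dz": 0.4, "rx": 0, "ry": 0, "rz": 0}, {"dx": 0, "dy": 0, "dz": 0.5, "rx": 0, "ry": 0, "rz": 0}, {"dx": 0, "dy": 0, "dz": 0.6, "rx": 0, "ry": 0, "rz": 0}, {"dx": 0, "dy": 0, "dz": 0.6, "rx": 0, "ry": 0, "rz": 0}, {"dx": 0, "dy": 0, "dz": 0.6, "rx": 0, "ry": 0, "rz": 0}, {"dx": 0, "dy": 0, "dz": 0.6, "rx": 0, "ry": 0, "rz": 0}, {"dx": 0, "dy": 0, "dz": 0.4, "rx": 0, "ry": 0, "rz": 0}, {"dx": 0, "dy": 0, "dz": 0, "rx": 0, "ry": 0, "rz": 0}]'

```text
t: 26.85
tcp_pos: [0.4516, 0.2394, 0.1765]
tool_rot: [0.989, 0.149, 0.001, -0.0]
force: [1.4, 0.2, -5.6]
finger_gap: 0.694
gripper_force: 76.1
```

move_arm --targets '[{"dx": 0.06, "dy": -0.5, "dz": 0, "rx": 0, "ry": 0, "rz": -0.052}, {"dx": 0.06, "dy": -1, "dz": 0, "rx": 0, "ry": 0, "rz": -0.052}, {"dx": 0.06, "dy": -1, "dz": 0, "rx": 0, "ry": 0, "rz": -0.052}, {"dx": 0.06, "dy": -1, "dz": 0, "rx": 0, "ry": 0, "rz": -0.052}, {"dx": 0.06, "dy": -1, "dz": 0, "rx": 0, "ry": 0, "rz": -0.052}, {"dx": 0.06, "dy": -1, "dz": 0, "rx": 0, "ry": 0, "rz": -0.052}, {"dx": 0.06, "dy": -1, "dz": 0, "rx": 0, "ry": 0, "rz": -0.052}, {"dx": 0.06, "dy": -1, "dz": 0, "rx": 0, "ry": 0, "rz": -0.052}, {"dx": 0.06, "dy": -1, "dz": 0, "rx": 0, "ry": 0, "rz": -0.052}, {"dx": 0.06, "dy": -1, "dz": 0, "rx": 0, "ry": 0, "rz": -0.052}]'

```text
t: 28.1
tcp_pos: [0.4653, 0.0003, 0.1749]
tool_rot: [1.0, 0.012, -0.001, -0.0]
force: [0.7, 0.1, -5.8]
finger_gap: 0.695
gripper_force: 76.5
```

move_arm --targets '[{"dx": 0.06, "dy": -1, "dz": 0, "rx": 0, "ry": 0, "rz": -0.052}, {"dx": 0.06, "dy": -1, "dz": 0, "rx": 0, "ry": 0, "rz": -0.052}, {"dx": 0.06, "dy": -1, "dz": 0, "rx": 0, "ry": 0, "rz": -0.052}, {"dx": 0.06, "dy": -1, "dz": 0, "rx": 0, "ry": 0, "rz": -0.052}, {"dx": 0.06, "dy": -1, "dz": 0, "rx": 0, "ry": 0, "rz": -0.052}, {"dx": 0.06, "dy": -1, "dz": 0, "rx": 0, "ry": 0, "rz": -0.052}, {"dx": 0.06, "dy": -1, "dz": 0, "rx": 0, "ry": 0, "rz": -0.052}, {"dx": 0.06, "dy": -1, "dz": 0, "rx": 0, "ry": 0, "rz": -0.052}, {"dx": 0.06, "dy": -1, "dz": 0, "rx": 0, "ry": 0, "rz": -0.052}, {"dx": 0.06, "dy": -1, "dz": 0, "rx": 0, "ry": 0, "rz": -0.052}]'

```text
t: 29.35
tcp_pos: [0.4801, -0.2494, 0.1747]
tool_rot: [0.992, -0.124, -0.001, -0.0]
force: [0.2, 0.5, -4.6]
finger_gap: 0.692
gripper_force: 76.5
```

move_arm --targets '[{"dx": 0, "dy": -1, "dz": 0, "rx": 0, "ry": 0, "rz": 0}, {"dx": 0, "dy": -0.8, "dz": 0, "rx": 0, "ry": 0, "rz": 0}, {"dx": 0, "dy": -0.5, "dz": 0, "rx": 0, "ry": 0, "rz": 0}, {"dx": 0, "dy": 0, "dz": -0.4, "rx": 0, "ry": 0, "rz": 0}, {"dx": 0, "dy": 0, "dz": -0.6, "rx": 0, "ry": 0, "rz": 0}, {"dx": 0, "dy": 0, "dz": -0.6, "rx": 0, "ry": 0, "rz": 0}, {"dx": 0, "dy": 0, "dz": -0.6, "rx": 0, "ry": 0, "rz": 0}, {"dx": 0, "dy": 0, "dz": -0.6, "rx": 0, "ry": 0, "rz": 0}, {"dx": 0, "dy": 0, "dz": -0.4, "rx": 0, "ry": 0, "rz": 0}, {"dx": 0, "dy": 0, "dz": 0, "rx": 0, "ry": 0, "rz": 0}]'

```text
t: 30.6
tcp_pos: [0.4806, -0.3053, 0.0945]
tool_rot: [0.992, -0.122, -0.001, -0.001]
force: [-0.0, 1.0, -5.2]
finger_gap: 0.698
gripper_force: 76.4
```

```bash
python3 - <<'E'
from h import *
im=cams.snapshot("side");a=cams.snapshot("top")
o=np.zeros((400,800,3),np.uint8);o[:375,:400]=cv2.resize(im[120:214,230:330,::-1],(400,375),interpolation=2);o[:320,400:]=cv2.resize(a[150:246,270:390,::-1],(400,320),interpolation=2);cv2.imwrite("pics/over.png",o)
E
```

```text
(no output)
```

View pics/over.png

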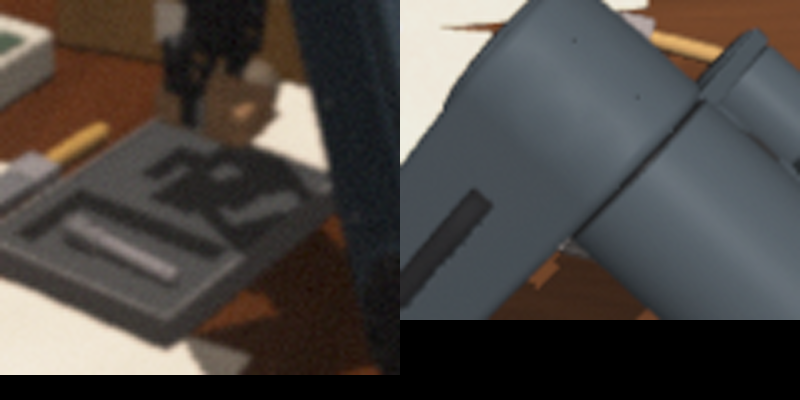

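Top view is hidden by the arm; the side view shows the piece held level over the cut-out. Going down in steps, watching the force.

move_arm --targets '[{"dx": 0.06, "dy": 0, "dz": -0.4, "rx": 0, "ry": 0, "rz": 0}, {"dx": 0, "dy": 0, "dz": -0.4, "rx": 0, "ry": 0, "rz": 0}, {"dx": 0, "dy": 0, "dz": -0.4, "rx": 0, "ry": 0, "rz": 0}, {"dx": 0, "dy": 0, "dz": -0.4, "rx": 0, "ry": 0, "rz": 0}, {"dx": 0, "dy": 0, "dz": -0.3, "rx": 0, "ry": 0, "rz": 0}, {"dx": 0, "dy": 0, "dz": -0.2, "rx": 0, "ry": 0, "rz": 0}, {"dx": 0, "dy": 0, "dz": -0.15, "rx": 0, "ry": 0, "rz": 0}, {"dx": 0, "dy": 0, "dz": -0.1, "rx": 0, "ry": 0, "rz": 0}, {"dx": 0, "dy": 0, "dz": -0.1, "rx": 0, "ry": 0, "rz": 0}, {"dx": 0, "dy": 0, "dz": 0, "rx": 0, "ry": 0, "rz": 0}]'

```text
t: 31.95
tcp_pos: [0.4826, -0.3057, 0.0343]
tool_rot: [0.992, -0.122, -0.0, -0.0]
force: [0.8, 0.1, -5.6]
finger_gap: 0.695
gripper_force: 76.4
```

move_arm --targets '[{"dx": 0, "dy": 0, "dz": -0.08, "rx": 0, "ry": 0, "rz": 0}, {"dx": 0, "dy": 0, "dz": -0.08, "rx": 0, "ry": 0, "rz": 0}, {"dx": 0, "dy": 0, "dz": -0.08, "rx": 0, "ry": 0, "rz": 0}, {"dx": 0, "dy": 0, "dz": -0.08, "rx": 0, "ry": 0, "rz": 0}, {"dx": 0, "dy": 0, "dz": -0.08, "rx": 0, "ry": 0, "rz": 0}, {"dx": 0, "dy": 0, "dz": -0.08, "rx": 0, "ry": 0, "rz": 0}, {"dx": 0, "dy": 0, "dz": 0, "rx": 0, "ry": 0, "rz": 0}, {"dx": 0, "dy": 0, "dz": 0, "rx": 0, "ry": 0, "rz": 0}, {"dx": 0, "dy": 0, "dz": 0, "rx": 0, "ry": 0, "rz": 0}, {"dx": 0, "dy": 0, "dz": 0, "rx": 0, "ry": 0, "rz": 0}]'

```text
t: 33.2
tcp_pos: [0.4826, -0.3057, 0.0224]
tool_rot: [0.992, -0.122, 0.0, 0.0]
force: [-0.7, 1.2, -4.7]
finger_gap: 0.694
gripper_force: 76.4
```

It entered freely. Down the last ~8 mm.

move_arm --targets '[{"dx": 0, "dy": 0, "dz": -0.06, "rx": 0, "ry": 0, "rz": 0}, {"dx": 0, "dy": 0, "dz": -0.06, "rx": 0, "ry": 0, "rz": 0}, {"dx": 0, "dy": 0, "dz": -0.06, "rx": 0, "ry": 0, "rz": 0}, {"dx": 0, "dy": 0, "dz": -0.06, "rx": 0, "ry": 0, "rz": 0}, {"dx": 0, "dy": 0, "dz": -0.03, "rx": 0, "ry": 0, "rz": 0}, {"dx": 0, "dy": 0, "dz": 0, "rx": 0, "ry": 0, "rz": 0}, {"dx": 0, "dy": 0, "dz": 0, "rx": 0, "ry": 0, "rz": 0}, {"dx": 0, "dy": 0, "dz": 0, "rx": 0, "ry": 0, "rz": 0}, {"dx": 0, "dy": 0, "dz": 0, "rx": 0, "ry": 0, "rz": 0}, {"dx": 0, "dy": 0, "dz": 0, "rx": 0, "ry": 0, "rz": 0}]'

```text
t: 34.45
tcp_pos: [0.4826, -0.3057, 0.0156]
tool_rot: [0.992, -0.122, -0.0, -0.0]
force: [0.6, 0.0, -4.9]
finger_gap: 0.692
gripper_force: 76.6
```

move_arm --targets '[{"dx": 0, "dy": 0, "dz": -0.03, "rx": 0, "ry": 0, "rz": 0}, {"dx": 0, "dy": 0, "dz": -0.03, "rx": 0, "ry": 0, "rz": 0}, {"dx": 0, "dy": 0, "dz": -0.02, "rx": 0, "ry": 0, "rz": 0}, {"dx": 0, "dy": 0, "dz": 0, "rx": 0, "ry": 0, "rz": 0}, {"dx": 0, "dy": 0, "dz": 0, "rx": 0, "ry": 0, "rz": 0}, {"dx": 0, "dy": 0, "dz": 0, "rx": 0, "ry": 0, "rz": 0}, {"dx": 0, "dy": 0, "dz": 0, "rx": 0, "ry": 0, "rz": 0}, {"dx": 0, "dy": 0, "dz": 0, "rx": 0, "ry": 0, "rz": 0}, {"dx": 0, "dy": 0, "dz": 0, "rx": 0, "ry": 0, "rz": 0}, {"dx": 0, "dy": 0, "dz": 0, "rx": 0, "ry": 0, "rz": 0}]'

```text
t: 35.7
tcp_pos: [0.4826, -0.3058, 0.0154]
tool_rot: [0.992, -0.122, 0.0, 0.0]
force: [-2.9, 0.2, 9.3]
finger_gap: 0.692
gripper_force: 78.1
```

Contact came at the floor height (+9 N). Release and rise.

move_arm --targets '[{"dx": 0, "dy": 0, "dz": 0, "rx": 0, "ry": 0, "rz": 0}, {"dx": 0, "dy": 0, "dz": 0, "rx": 0, "ry": 0, "rz": 0}, {"dx": 0, "dy": 0, "dz": 0, "rx": 0, "ry": 0, "rz": 0}, {"dx": 0, "dy": 0, "dz": 0, "rx": 0, "ry": 0, "rz": 0}, {"dx": 0, "dy": 0, "dz": 0.2, "rx": 0, "ry": 0, "rz": 0}, {"dx": 0, "dy": 0, "dz": 0.5, "rx": 0, "ry": 0, "rz": 0}, {"dx": 0, "dy": 0, "dz": 1, "rx": 0, "ry": 0, "rz": 0}, {"dx": 0, "dy": 0, "dz": 1, "rx": 0, "ry": 0, "rz": 0}, {"dx": 0, "dy": 0, "dz": 1, "rx": 0, "ry": 0, "rz": 0}, {"dx": 0, "dy": 0, "dz": 1, "rx": 0, "ry": 0, "rz": 0}]' --claw 95

```text
t: 36.95
tcp_pos: [0.4826, -0.3057, 0.1329]
tool_rot: [0.992, -0.122, 0.0, 0.0]
force: [0.6, 0.4, -0.6]
finger_gap: 0.952
gripper_force: 0.0
```

move_arm --targets '[{"dx": 0, "dy": 0, "dz": 1, "rx": 0, "ry": 0, "rz": 0}, {"dx": 0, "dy": 1, "dz": 1, "rx": 0, "ry": 0, "rz": 0}, {"dx": 0, "dy": 1, "dz": 0, "rx": 0, "ry": 0, "rz": 0}, {"dx": 0, "dy": 1, "dz": 0, "rx": 0, "ry": 0, "rz": 0}, {"dx": 0, "dy": 1, "dz": 0, "rx": 0, "ry": 0, "rz": 0}, {"dx": 0, "dy": 1, "dz": 0, "rx": 0, "ry": 0, "rz": 0}, {"dx": 0, "dy": 1, "dz": 0, "rx": 0, "ry": 0, "rz": 0}, {"dx": 0, "dy": 1, "dz": 0, "rx": 0, "ry": 0, "rz": 0}, {"dx": 0, "dy": 1, "dz": 0, "rx": 0, "ry": 0, "rz": 0}, {"dx": 0, "dy": 1, "dz": 0, "rx": 0, "ry": 0, "rz": 0}]'

```text
t: 38.2
tcp_pos: [0.4813, -0.0785, 0.1799]
tool_rot: [0.993, -0.122, -0.001, -0.0]
force: [0.6, 0.3, -0.5]
finger_gap: 0.949
gripper_force: 0.0
```

```bash
python3 - <<'E'
from h import *
im=cams.snapshot("side");a=cams.snapshot("top")
o=np.zeros((600,800,3),np.uint8);o[:300,:400]=cv2.resize(im[130:220,210:330,::-1],(400,300),interpolation=2);o[300:,:400]=cv2.resize(im[210:300,150:270,::-1],(400,300),interpolation=2);o[:320,400:]=cv2.resize(a[150:246,270:390,::-1],(400,320),interpolation=2);cv2.imwrite("pics/fin.png",o)
E
```

```text
(no output)
```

View pics/fin.png

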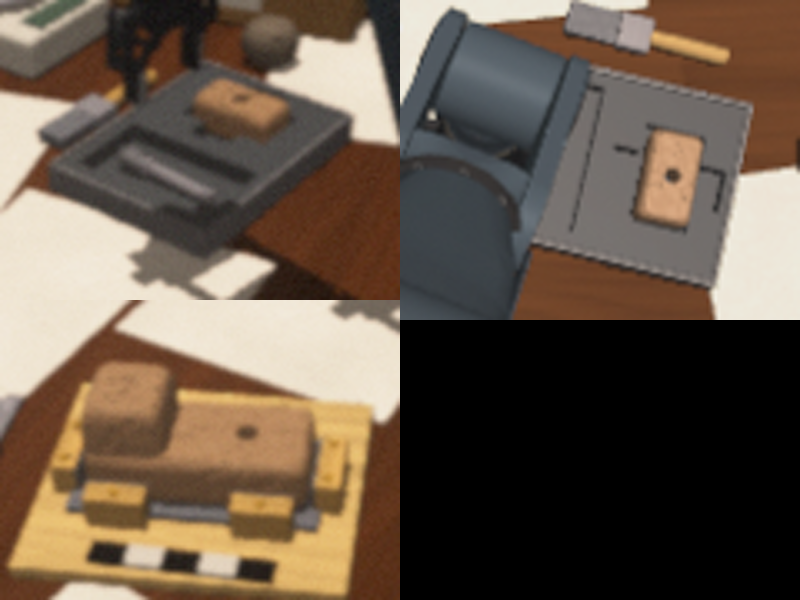

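The piece sits in its cut-out with its hole at top crop (672,176), the pin lies in the bay, and the block is unmoved. One numeric check, then hand in.

```bash
python3 - <<'E'
from h import *
p=onz("top",(351.6,202.8),.054);print(p)
if np.hypot(p[0]-.4826,p[1]+.306)<.008: print(order.sign_off())
E
```

```text
[ 0.48049137 -0.30827129  0.054     ]
the job is handed in; nothing more can be done
None
```

The job is handed in: in the last pictures the pin lies flat in the tray's bay and the piece sits level in its cut-out, about 3 mm from the pocket middle I measured; the block looks unmoved in its cradle, and the arm finished at about 38 s of the 72 s allowed (no verdict was returned).

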